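Test a cheese-press spring at its set height

TASK

Take the press-spring cartridge by its knob, stand it in the rimmed round load plate of the spring tester and let go. Then push straight down on its knob until the white flange rests firmly on the three height-stop posts, hold it there for two seconds while the dial settles, and let it spring back, leaving the cartridge standing on the plate. Feel for the posts: never lean on them with more than 10 N or load the plate with more than 25 N, and leave the moulds, jar and brush where they are.

Things in the scene. Friction and masses are not known exactly. Their poses are not given: they have to be found in the camera images.
- knob_mid (a point): Centre of the grip knob on top of the loose spring cartridge, which starts standing on the bench at the robot's right. Plain white knob, 22 mm in diameter, 45 mm tall, flat top; this point is 22.5 mm below its top, 28.5 mm above the underside of the flange it stands on and (spring free) 86.5 mm above the cartridge's bottom. z up
- foot (a point): Centre of the underside of the cartridge's steel foot disc (50 mm in diameter, 8 mm thick); z up along its axis. Above it an open coil spring 50 mm long, a white flange disc 88 mm in diameter and 6 mm thick (underside 58 mm above this point when free), then the knob: 109 mm tall in all, 0.40 kg give or take a quarter
- cap (a joint): How far flange and knob (one piece) are pressed straight down towards the foot against the spring, m: 0 free, most 0.032. The spring pushes back with about 3 N at 0 plus 0.45 N per mm
- load_plate: The tester's round steel load plate, a spring scale: it sinks 0.2 mm per N of load, at most 6 mm. Origin at the centre of its upper face
- plate_seat (a point): Centre of the load plate's upper face, on which the foot stands: 58 mm in diameter inside a rim 5 mm high and 4.5 mm wide; 52 mm above the bench when empty. z up
- height_stop: Three upright steel posts with screwed-in tips, 8 mm in diameter, on a circle of 38.5 mm radius round the plate's axis. Origin on that axis, z up, at the nominal height mark, 89 to 95 mm above the bench, new each time. The flat tips stand up to 5 mm above or below it, all three alike: find them by feel. When the wider flange lands on them the force climbs steeply, many N per mm instead of under 0.5
- needle (a joint): Needle of the flat dial on the tester beside the plate, rad: 0 for no load, growing clockwise from above by 0.08 rad per N on the load plate (it does not show load on the posts). The cartridge's own weight shows as about 4 N
- tester: The tester's white box, fixed, 160 (x) x 240 (y) x 44 mm; origin at the centre of its underside, yaw varies. The plate's axis is 50 mm from the centre to its -y side, the dial 68 mm to its +y side; a thin graduated column, its top 119 mm above the bench, stands 74 mm from the plate's axis on the +x side
- mould_a: bystander: open white plastic cheese mould, 90 mm wide, 85 mm tall; origin at the centre of its underside
- mould_b: bystander: another such mould
- jar: bystander: closed glass jar, 66 mm in diameter, 100 mm tall; origin at the centre of its underside
- brush: bystander: hand brush lying on the bench; origin at the middle of its underside
Things that resemble listed ones, but are neither listed nor needed, are in the scene too. What is shaped like the part that bears knob_mid but green or red is not meant.

How it is judged:
By the outcome, as a careful person would: the job done as asked, in the order asked, and still so for the second after the job is handed in, with the robot touching nothing.
It also fails if it takes over 72 s, if anything falls off the work surface, if the arm or the gripper's body presses on something with over 40 N, if the wrist force passes 120 N, or if a joint passes its speed limit or range.

ROBOT

A 6-joint arm with a two-finger parallel gripper is mounted at the origin on the work surface. World frame = base frame: x ahead of the robot, y to its left, z up, the work surface at z = 0. Lengths are in m, angles in rad, forces in N, time in s.
With the tool pointing down it reaches from about 0.35 to 0.925 m from the base axis. Payload 6.4 kg.
Tool frame: the origin (TCP) lies midway between the tips of the shut fingers; the grasp point (between the pads) lies 19 mm behind it; z points along the fingers, y is the direction in which the jaws open and shut (so a half turn about z gives the same grasp; the last joint's range is limited). The gripper opens to 85 mm and grips with 20 to 120 N. Pads are 22 mm wide; open, the fingers measure 114 mm over their backs; the gripper's body (76 mm by 85 mm) begins 54 mm behind the grasp point. The pads swing forward as they close: fully open they stand 13 mm farther back than shut.
Start: joints at [-1.449, 0.245, 1.558, -0, 1.339, -0.174], TCP at [0.189, -0.622, 0.231] pointing down, gripper open.
Joint ranges: [-3.13, 3.13], [-1.02, 2.26], [0.13, 2.54], [-0.95, 4.09], [0.21, 2.88], [-2.74, 2.74]. Speed limits (rad/s): [2.57, 2.57, 3.14, 3.14, 3.14, 3.14].

INTERFACE

Orientations are given as a unit quaternion [x, y, z, w].
In Python, from rig import manip, optics gives the robot as it stands.
- The arm moves only by the tool play_rows, never from a script. Its argument "moves" is a list that holds one entry, the list of rows, each a list of 5 numbers: the finger opening in m, from 0 to 0.0854, then the shift along the tool's x, y, z in m, then the turn about the tool's z in degrees. A call has 1 to 10 rows; each row shifts and turns the commanded pose from where the row before left it, along the tool's axes as they then stand; what a row does not reach is not made up. A row lasts 1/10 s, in which the tool goes at most 50 mm and 8.59 degrees, less where a joint would pass 70% of its speed; a pose out of reach is approached as far as the arm can. A call with a gripper value outside its range is refused whole. The fingers move at their own pace and stop on an object; "grip_force" is the grip in N (left out, the last holds). Time passes only in rows, so rows that do not move let the fingers close. It gives the time, the measured TCP pose, the force and the opening at its end, in the units of the state.
- manip.sense(): the state, without advancing time (a new reading comes with each control period).
- optics.read_camera(name): name is "scene" or "top" or "wrist"; returns a dict with "img" (384x512x3 uint8, blue, green, red), "depth" (384x512 float32, m along the optical axis (not along the pixel's ray), 0 where there is no reading), "fov_y" (degrees; the focal length in pixels is half the picture's height over the tangent of half this angle, whatever the lens; pixels are square), "cx", "cy" (the principal point, pixels), "cam_to_world" (4x4, takes a point from camera to world coordinates); the wrist camera has in their place "tool_from_camera" (4x4, takes a point from camera to tool coordinates, whose origin is the TCP and whose axes are the flange's). Camera axes: x right, y down, z forward; pixel columns grow to the right and rows downward; lengths in m; the calibration is good to about 2 mm. A picture is of the moment at which its call begins: read the wrist's pose just before it.
- manip.close_job(): hands the job in, once; it reports no verdict.
The state is a dict: "t": time; "joint_positions": joint angles; "joint_velocities": joint speeds; "joint_efforts": joint torques, N m; "tool_pos": TCP position; "eef_rot": TCP orientation; "contact_force": force on the tool from outside, world axes, zero at the start; "torque": the same for the moment, N m; "opening": finger opening in m.
Only numpy, scipy, OpenCV 4.12 (cv2) and the standard library are available. Lean on these libraries where they do the work, as an engineer would, in place of code of your own. Each camera call takes 0.05 s, during which the arm holds its last target. There are 200 camera calls.

## Working session

There is one attempt and no reset: what is moved stays moved. The work goes in short steps, Python scripts to look and compute and a tool call to move; the robot and the scene stay as the last step left them, time stands still between calls to the robot, and variables do not carry over. Pictures are saved under pics/ and viewed, about 8 in all and at most 12, crops included, and the job is handed in when it is done.

Besides the shell and the picture viewer there is one more tool, called after "Call:" as name(argument=value, ...), one argument or row to a line, values as JSON. play_rows: Moves the arm, as the interface text tells. Its arguments: {"type":"object","properties":{"moves":{"type":"array","items":{"type":"array","items":{"type":"array","items":{"type":"number"}}}},"grip_force":{"type":"number"}},"required":["moves"]}

```bash
mkdir -p pics && cat > h.py <<'E'
import numpy as np, cv2
from rig import manip, optics
from scipy.spatial.transform import Rotation as R
def snap(name):
    s=manip.sense(); c=optics.read_camera(name)
    if 'cam_to_world' in c: T=np.array(c['cam_to_world'])
    else:
        W=np.eye(4); W[:3,:3]=R.from_quat(s['eef_rot']).as_matrix(); W[:3,3]=s['tool_pos']
        T=W@np.array(c['tool_from_camera'])
    c['T']=T; h=c['img'].shape[0]; c['f']=h/2/np.tan(np.radians(c['fov_y'])/2)
    return c
def cloud(c):
    d=c['depth']; v,u=np.mgrid[:d.shape[0],:d.shape[1]]
    p=np.stack([(u-c['cx'])/c['f']*d,(v-c['cy'])/c['f']*d,d],-1)
    p=p@c['T'][:3,:3].T+c['T'][:3,3]; p[d==0]=np.nan
    return p
E
python3 - <<'E'
from h import *
s=manip.sense(); print({k:np.round(v,3) for k,v in s.items()})
a=[]
for n in ['scene','top']:
    c=snap(n); np.savez(''+n+'.npz',P=cloud(c),img=c['img'])
    cv2.imwrite(f'pics/{n}0.png',cv2.resize(c['img'],(768,576)))
    print(n,c['f'],c['T'].round(3).tolist())
E
```

```text
{'t': np.float64(0.0), 'joint_positions': array([-1.449,  0.246,  1.559,  0.   ,  1.339, -0.174]), 'joint_velocities': array([-0.002, -0.   ,  0.002, -0.001, -0.   , -0.   ]), 'joint_efforts': array([ 1.0000e-03, -4.2951e+01, -3.2613e+01, -0.0000e+00,  5.0000e-03,
        0.0000e+00]), 'tool_pos': array([ 0.189, -0.621,  0.23 ]), 'eef_rot': array([ 0.989,  0.147,  0.   , -0.001]), 'contact_force': array([-0.467,  0.979,  0.086]), 'torque': array([0.023, 0.012, 0.008]), 'opening': np.float64(0.085)}
scene 382.6112676312627 [[0.604, 0.524, -0.601, 1.264], [0.797, -0.398, 0.454, -0.556], [-0.001, -0.753, -0.658, 0.884], [0.0, 0.0, 0.0, 1.0]]
top 460.30943094884816 [[0.009, -0.998, 0.061, 0.464], [-0.999, -0.011, -0.033, 0.018], [0.033, -0.06, -0.998, 1.257], [0.0, 0.0, 0.0, 1.0]]
```

View pics/top0.png

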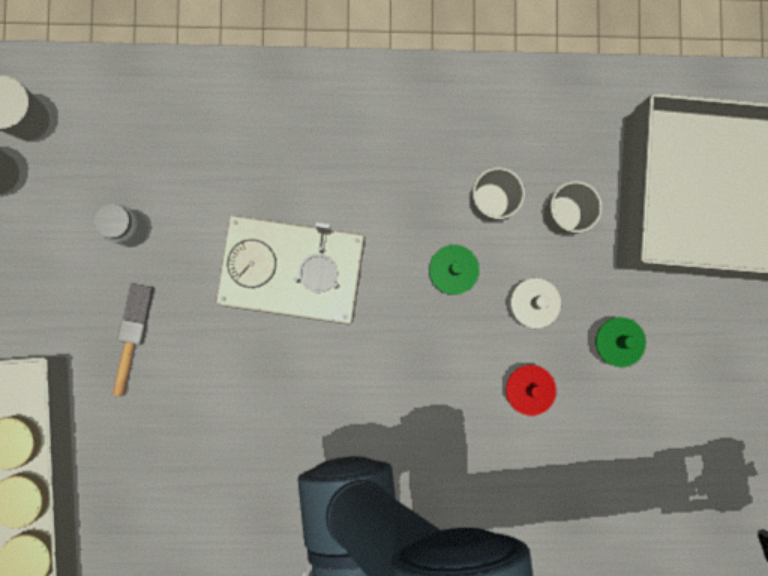

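View pics/scene0.png

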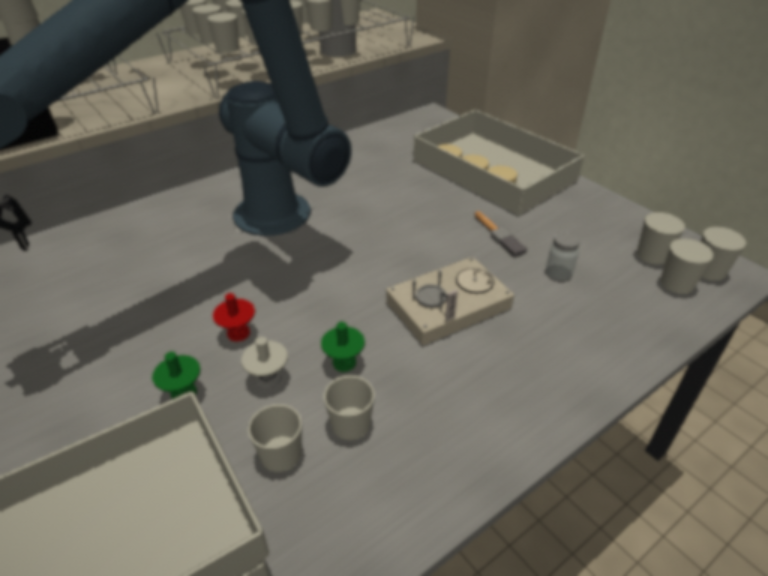

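The top view shows four cartridges: white (536,303), green (454,269) and (620,341), and red (531,389). The only plain white one is at (536,303), so that's the target. The tester plate is at (320,273) and the dial at (251,263). I'll check the target in an enlarged crop and measure it.

```bash
python3 - <<'E'
from h import *
z=np.load('top.npz'); P=z['P']; img=z['img']
a=cv2.resize(img[135:270,130:265],(560,560),interpolation=cv2.INTER_CUBIC)  # tester
b=cv2.resize(img[160:245,310:380],None,fx=6,fy=6,interpolation=cv2.INTER_CUBIC)
H=560; b=cv2.resize(b,(230,int(230*b.shape[0]/b.shape[1]))); 
o=np.zeros((560,790,3),np.uint8); o[:,:560]=a; o[:b.shape[0],560:]=b; cv2.imwrite('pics/crop1.png',o)
def show(n,P,u,v): print(n,P[v,u].round(4))
for n,u,v in [('knob',361,201),('flange',350,205),('plate',213,182),('dial',167,175),('col',215,151)]: show(n,P,u,v)
# white cartridge region
for nm in ['top','scene']:
    Q=np.load(nm+'.npz')['P']
    k=P[202,357]; near=np.hypot(Q[...,0]-k[0],Q[...,1]-k[1])<.07
    f=Q[near&(Q[...,2]>.052)&(Q[...,2]<.074)]; g=Q[near&(Q[...,2]>.1)]
    print(nm,'flange',len(f),f.mean(0).round(4),(f.min(0)[:2]+f.max(0)[:2])/2,np.ptp(f,0).round(3),'knobtop',len(g),np.median(g,0).round(4), g.max(0).round(4))
    # tester top
    t=P[182,213]; near=np.hypot(Q[...,0]-t[0],Q[...,1]-t[1])<.2
    bx=Q[near&(Q[...,2]>.035)&(Q[...,2]<.056)][:,:2].astype(np.float32)
    print('tester',cv2.minAreaRect(bx))
    nr=np.hypot(Q[...,0]-t[0],Q[...,1]-t[1])<.033
    pl=Q[nr&(Q[...,2]>.048)&(Q[...,2]<.062)]; print('plate',len(pl),np.median(pl,0).round(4))
    po=Q[near&(Q[...,2]>.075)]; print('posts',np.round(po,3).tolist()[:40])
E
```

```text
knob [ 0.5219 -0.2907  0.1106]
flange [ 0.5134 -0.2739  0.0653]
plate [0.57   0.0841 0.0571]
dial [0.5874 0.2047 0.0518]
col [0.6426 0.0771 0.1146]
top flange 788 [ 0.5211 -0.2917  0.0647] [ 0.52181742 -0.29262026] [0.084 0.086 0.013] knobtop 63 [ 0.5219 -0.2914  0.1092] [ 0.5321 -0.2824  0.1139]
tester ((0.5775856971740723, 0.13684609532356262), (0.24074804782867432, 0.1603567898273468), 82.30582427978516)
plate 470 [0.5706 0.0846 0.0532]
posts [[0.647, 0.087, 0.118], [0.646, 0.084, 0.121], [0.646, 0.082, 0.123], [0.647, 0.079, 0.12], [0.648, 0.077, 0.114], [0.645, 0.087, 0.117], [0.644, 0.084, 0.121], [0.644, 0.082, 0.118], [0.644, 0.079, 0.119], [0.644, 0.077, 0.119], [0.645, 0.075, 0.116], [0.644, 0.072, 0.121], [0.645, 0.07, 0.119], [0.644, 0.067, 0.125], [0.642, 0.087, 0.117], [0.642, 0.084, 0.12], [0.642, 0.082, 0.12], [0.641, 0.079, 0.123], [0.643, 0.077, 0.115], [0.641, 0.074, 0.123], [0.642, 0.072, 0.12], [0.642, 0.069, 0.12], [0.642, 0.067, 0.121], [0.643, 0.088, 0.098], [0.643, 0.086, 0.098], [0.642, 0.083, 0.102], [0.641, 0.08, 0.106], [0.642, 0.078, 0.105], [0.641, 0.07
[... 772 characters left out ...]
 0.125, 0.086], [0.558, 0.121, 0.079], [0.562, 0.122, 0.082], [0.562, 0.126, 0.08], [0.563, 0.121, 0.079], [0.548, 0.056, 0.093], [0.552, 0.058, 0.095], [0.554, 0.06, 0.096], [0.553, 0.052, 0.094], [0.553, 0.056, 0.093], [0.555, 0.059, 0.092], [0.551, 0.054, 0.088], [0.555, 0.055, 0.09], [0.553, 0.061, 0.085], [0.551, 0.055, 0.083], [0.552, 0.058, 0.082], [0.554, 0.061, 0.082], [0.554, 0.052, 0.082], [0.555, 0.055, 0.081], [0.611, 0.086, 0.096], [0.647, 0.089, 0.119], [0.613, 0.08, 0.096], [0.616, 0.081, 0.097], [0.646, 0.077, 0.121], [0.645, 0.082, 0.117], [0.649, 0.083, 0.119], [0.648, 0.088, 0.116], [0.651, 0.09, 0.117], [0.615, 0.079, 0.094], [0.616, 0.082, 0.093], [0.643, 0.072, 0.117]]
```

View pics/crop1.png

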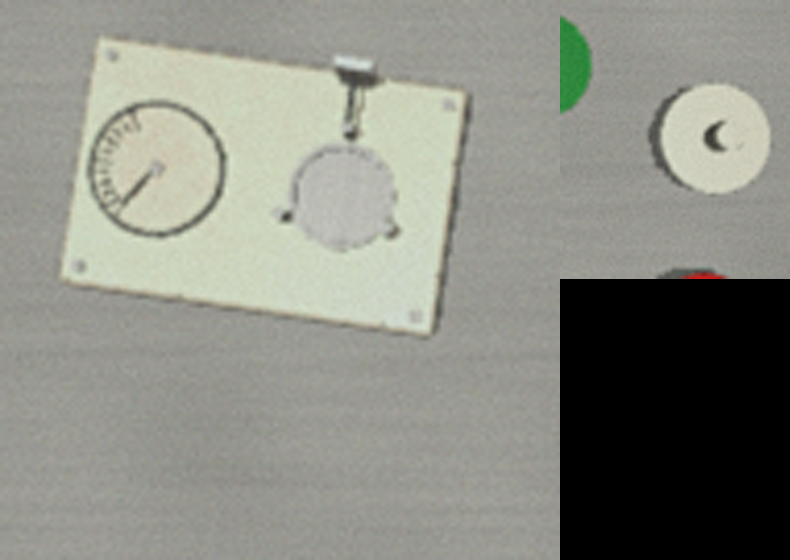

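The crop confirms the plain white cartridge, with its knob at (722,135). The plate is at (343,195) with the column above it. Knob ≈ (0.523,-0.292), plate ≈ (0.571,0.086), tester yaw about -7.7°. The measured sizes (flange 86 mm, tester 241×160 mm) match the ones given. Next I'll move over the knob.

Call:
play_rows(
  moves=[
    [[0.085,0.041,-0.022,0,0],[0.085,0.041,-0.022,0,0],[0.085,0.041,-0.022,0,0],[0.085,0.041,-0.022,0,0],[0.085,0.041,-0.022,0,0],[0.085,0.041,-0.022,0,0],[0.085,0.041,-0.022,0,0],[0.085,0.041,-0.022,0,0],[0.085,0.041,-0.022,0,0],[0.085,0,0,0,0]],
  ],
)

```text
t: 1.1
tool_pos: [0.4874, -0.3207, 0.2308]
eef_rot: [0.989, 0.15, 0.0, -0.001]
contact_force: [-0.6, 0.3, 0.5]
opening: 0.0852
```

```bash
cat > knob.py <<'E'
from h import *
import sys
s=manip.sense(); c=snap('wrist'); P=cloud(c)
print(s['t'],s['tool_pos'].round(4) if hasattr(s['tool_pos'],'round') else s['tool_pos'],np.round(s['eef_rot'],4),np.round(s['contact_force'],2))
print('cam',np.round(c['tool_from_camera'],3).tolist())
cv2.imwrite('pics/'+sys.argv[1],cv2.resize(c['img'],(768,576))); np.savez('wrist.npz',P=P,img=c['img'])
Rm=R.from_quat(s['eef_rot']).as_matrix()
k=np.array([.523,-.292]); near=np.hypot(P[...,0]-k[0],P[...,1]-k[1])<.06
g=P[near&(P[...,2]>.1)&(P[...,2]<.118)]; f=P[near&(P[...,2]>.055)&(P[...,2]<.074)]
for n,q in (('top',g),('flange',f)):
    if len(q):
        (m,r)=cv2.minEnclosingCircle(q[:,:2].astype(np.float32)); print(n,len(q),np.median(q,0).round(4),np.round(m,4),round(r,4))
E
python3 knob.py w1.png
```

```text
1.1 [ 0.4874 -0.3207  0.2308] [ 9.886e-01  1.505e-01  2.000e-04 -8.000e-04] [-0.63  0.28  0.48]
cam [[-0.0, -0.963, -0.269, 0.068], [1.0, -0.0, -0.0, -0.001], [0.0, -0.269, 0.963, -0.143], [0.0, 0.0, 0.0, 1.0]]
top 472 [ 0.5228 -0.2926  0.1096] [ 0.5225 -0.2926] 0.0109
flange 5191 [ 0.526  -0.2925  0.0647] [ 0.5223 -0.2927] 0.044
```

View pics/w1.png

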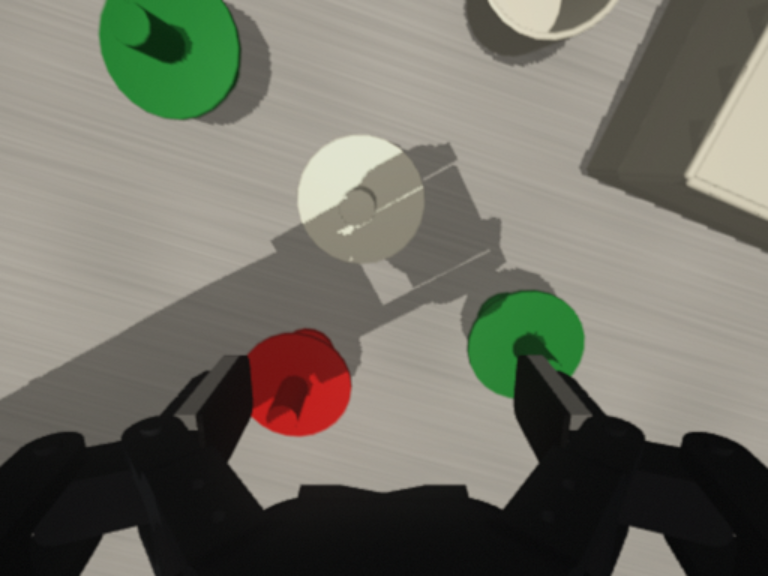

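The wrist view shows the white flange at (361,198) with its knob at (358,205). Measured centre is (0.5225,-0.2926), knob top 0.110, radius 10.9 mm, which matches the description. I'll centre over it, descend and grip.

Call:
play_rows(
  moves=[
    [[0.085,0.021,-0.008,0,0],[0.085,0.021,-0.0084,0,0],[0.085,0,0,0.03,0],[0.085,0,0,0.04,0],[0.085,0,0,0.04,0],[0.085,0,0,0.03,0],[0.085,0,0,0.012,0],[0.085,0,0,0.004,0],[0.085,0,0,0,0]],
  ],
)

```text
t: 2.05
tool_pos: [0.5203, -0.2978, 0.0761]
eef_rot: [0.989, 0.147, 0.0, 0.0]
contact_force: [-0.6, 0.1, 0.9]
opening: 0.0847
```

Call:
play_rows(
  moves=[
    [[0.085,0.0036,-0.0043,0.002,0],[0.085,0,0,0,0],[0.03,0,0,0,0],[0.01,0,0,0,0],[0.0,0,0,0,0],[0.0,0,0,0,0],[0.0,0,0,0,0],[0.0,0,0,0,0],[0.0,0,0,0,0]],
  ],
  grip_force=40,
)

```text
t: 2.95
tool_pos: [0.5225, -0.2921, 0.0735]
eef_rot: [0.989, 0.147, 0.0, 0.0]
contact_force: [-0.1, -2.4, 0.4]
opening: 0.0212
```

Call:
play_rows(
  moves=[
    [[0.0,0,0,-0.01,0],[0.0,0,0,-0.03,0],[0.0,0,0,-0.04,0],[0.0,0,0,-0.04,0],[0.0,0,0,-0.02,0],[0.0,0,0,0,0]],
  ],
  grip_force=60,
)

```text
t: 3.55
tool_pos: [0.5237, -0.2926, 0.2172]
eef_rot: [0.989, 0.147, 0.002, 0.002]
contact_force: [0.6, -0.5, -4.6]
opening: 0.0204
```

Call:
play_rows(
  moves=[
    [[0.0,0.004,-0.02,0,0],[0.0,0.006,-0.038,0,0],[0.0,0.006,-0.038,0,0],[0.0,0.007,-0.042,0,0],[0.0,0.007,-0.042,0,0],[0.0,0.007,-0.042,0,0],[0.0,0.006,-0.042,0,0],[0.0,0.006,-0.038,0,0],[0.0,0.004,-0.03,0,0],[0.0,0.003,-0.016,0,0]],
  ],
)

```text
t: 4.55
tool_pos: [0.4714, 0.0605, 0.2102]
eef_rot: [0.989, 0.149, -0.003, -0.001]
contact_force: [-0.8, 0.1, -4.0]
opening: 0.0205
```

Call:
play_rows(
  moves=[
    [[0.0,0,0,0,0],[0.0,0,0,0,0],[0.0,0,0,0,0]],
  ],
)

```text
t: 4.85
tool_pos: [0.4738, 0.057, 0.2122]
eef_rot: [0.989, 0.147, -0.001, -0.0]
contact_force: [0.2, 0.9, -3.3]
opening: 0.0208
```

```bash
cat > plate.py <<'E'
from h import *
import sys
s=manip.sense(); c=snap('wrist'); P=cloud(c)
print(s['t'],np.round(s['tool_pos'],4),np.round(s['eef_rot'],4),np.round(s['contact_force'],2),s['opening'])
cv2.imwrite('pics/'+sys.argv[1],cv2.resize(c['img'],(768,576))); np.savez('wrist.npz',P=P,img=c['img'])
k=np.array([.571,.0865]); d=np.hypot(P[...,0]-k[0],P[...,1]-k[1])
pl=P[(d<.036)&(P[...,2]>.049)&(P[...,2]<.06)]
m,r=cv2.minEnclosingCircle(pl[:,:2].astype(np.float32)); print('plate',len(pl),np.median(pl,0).round(4),np.round(m,4),round(r,4))
q=(d<.055)&(P[...,2]>.07)&(P[...,2]<.11)
n,L,st,ce=cv2.connectedComponentsWithStats(q.astype(np.uint8))
for i in range(1,n):
    a=P[L==i]; 
    if len(a)>8:
        t=a[a[:,2]>np.percentile(a[:,2],95)-.006]; print('post',len(a),ce[i].round(),np.median(t,0).round(4),a[:,2].max().round(4))
E
python3 plate.py w2.png
```

```text
4.85 [0.4738 0.057  0.2122] [ 9.891e-01  1.470e-01 -1.000e-03 -2.000e-04] [ 0.22  0.93 -3.31] 0.020799876665659744
plate 4363 [0.5731 0.088  0.0529] [0.5712 0.0859] 0.0358
post 211 [276.  14.] [0.6111 0.0819 0.0949] 0.098
post 110 [210.  69.] [0.5567 0.1229 0.0956] 0.0976
post 82 [281. 103.] [0.5479 0.0571 0.0959] 0.0979
```

View pics/w2.png

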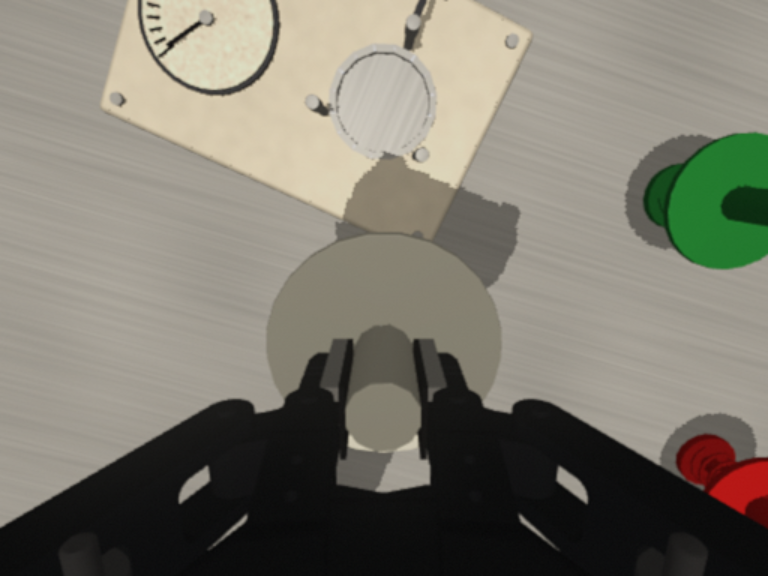

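```bash
python3 - <<'E'
from h import *
s=manip.sense(); c=snap('wrist'); P=cloud(c); C=c['T'][:3,3]
def ray(u,v,z):
    d=c['T'][:3,:3]@np.array([(u/1.5-c['cx'])/c['f'],(v/1.5-c['cy'])/c['f'],1]); return C+d*(z-C[2])/d[2]
print('plate by ray',np.mean([ray(330,101,.057),ray(436,101,.057),ray(383,43,.057),ray(383,160,.057)],0).round(4))
for uv in [(330,101),(436,101),(383,43),(383,160)]: print(ray(*uv,.057).round(4))
# flange: plane fit & rim
tp=np.array(s['tool_pos']); d=np.hypot(P[...,0]-tp[0],P[...,1]-tp[1])
m=(d<.05)&(P[...,2]>.185)&(P[...,2]<.22); v,u=np.nonzero(m); sel=(v<205); q=P[v[sel],u[sel]]
q=q[np.abs(q[:,2]-np.median(q[:,2]))<.006]
A=np.c_[q[:,:2]-tp[:2],np.ones(len(q))]; k=np.linalg.lstsq(A,q[:,2],rcond=None)[0]; print('plane',len(q),k.round(4),tp)
mm,r=cv2.minEnclosingCircle(q[:,:2].astype(np.float32)); print('flange c',np.round(mm,4),r, 'tool',tp[:2].round(4))
E
```

```text
plate by ray [0.5725 0.0874 0.057 ]
[0.5636 0.1193 0.057 ]
[0.5828 0.0558 0.057 ]
[0.6045 0.0971 0.057 ]
[0.5392 0.0773 0.057 ]
plane 5408 [-0.0142 -0.0093  0.2041] [0.47409741 0.05683968 0.2125393 ]
flange c [0.4905 0.0622] 0.040284473448991776 tool [0.4741 0.0568]
```

The picture shows the plate at (383,101), the posts at (413,22), (314,102) and (421,154), and the cartridge held upright with about 1° of tilt. The posts' centroid (0.5719,0.0873) and the rim rays (0.5725,0.0874) agree, and the post tips are at about 95–98 mm. Moving over the plate.

Call:
play_rows(
  moves=[
    [[0.0,0.02,0,0,0],[0.0,0.03,-0.0004,0,0],[0.0,0.03,-0.0004,0,0],[0.0,0.0231,0,0,0],[0.0,0,0,0,0],[0.0,0,0,0.015,0],[0.0,0,0,0.02,0],[0.0,0,0,0.01,0],[0.0,0,0,0,0],[0.0,0,0,0,0]],
  ],
)

```text
t: 5.95
tool_pos: [0.5726, 0.0881, 0.1683]
eef_rot: [0.989, 0.147, -0.0, -0.0]
contact_force: [-0.0, -0.2, -3.6]
opening: 0.0204
```

Call:
play_rows(
  moves=[
    [[0.0,0,0.0006,0.01,0],[0.0,0,0,0.012,0],[0.0,0,0,0.008,0],[0.0,0,0,0.003,0],[0.0,0,0,0.003,0],[0.0,0,0,0.0,0],[0.0,0,0,0,0]],
  ],
)

```text
t: 6.65
tool_pos: [0.5733, 0.0877, 0.1326]
eef_rot: [0.989, 0.147, 0.0, 0.0]
contact_force: [1.0, -1.0, -4.4]
opening: 0.0207
```

```bash
python3 - <<'E'
from h import *
s=manip.sense(); print(np.round(s['tool_pos'],4),np.round(s['contact_force'],2))
c=snap('scene'); cv2.imwrite('pics/s2.png',cv2.resize(c['img'][130:240,230:360],(780,660))[:600])
E
```

```text
[0.5733 0.0877 0.1326] [ 0.96 -1.01 -4.36]
```

View pics/s2.png

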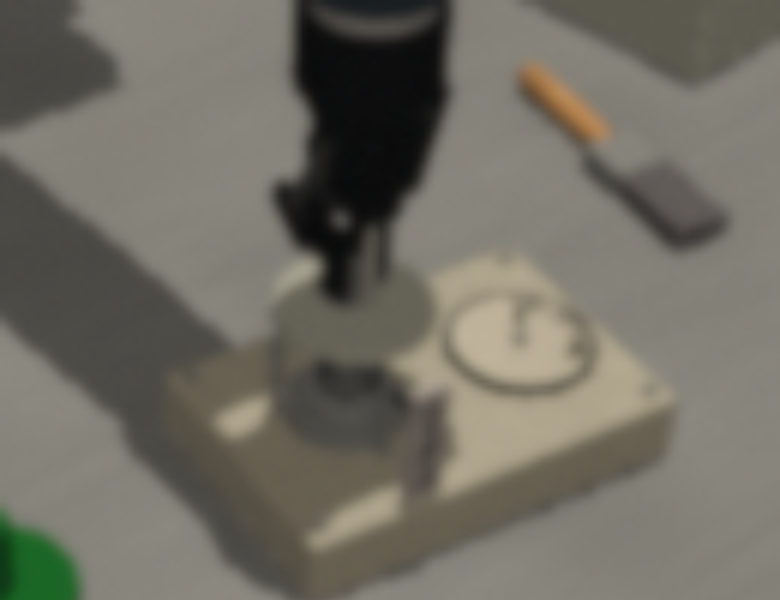

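The foot (350,400) hangs centred over the plate, so I'll lower it gently.

Call:
play_rows(
  moves=[
    [[0.0,-0.001,0,0.002,0],[0.0,0,0,0.002,0],[0.0,0,0,0.001,0],[0.0,0,0,0.0,0],[0.0,0,0,0,0]],
  ],
)

```text
t: 7.2
tool_pos: [0.5721, 0.0874, 0.1273]
eef_rot: [0.989, 0.147, 0.0, -0.0]
contact_force: [-0.4, -0.4, -4.0]
opening: 0.0205
```

Call:
play_rows(
  moves=[
    [[0.0,0,0,0.001,0],[0.0,0,0,0.001,0],[0.0,0,0,0.0,0],[0.0,0,0,0,0]],
  ],
)

```text
t: 7.6
tool_pos: [0.5721, 0.0874, 0.1254]
eef_rot: [0.989, 0.147, 0.0, 0.0]
contact_force: [0.5, -0.4, -3.3]
opening: 0.0206
```

Call:
play_rows(
  moves=[
    [[0.0,0,0,0.001,0],[0.0,0,0,0,0],[0.0,0,0,0,0]],
  ],
)

```text
t: 7.9
tool_pos: [0.5723, 0.0874, 0.1247]
eef_rot: [0.989, 0.147, 0.0, 0.0]
contact_force: [-0.0, -0.7, -0.1]
opening: 0.0208
```

Call:
play_rows(
  moves=[
    [[0.0,0,0,0.001,0],[0.0,0,0,0,0],[0.0,0,0,0,0]],
  ],
)

```text
t: 8.2
tool_pos: [0.5724, 0.0874, 0.1238]
eef_rot: [0.989, 0.147, 0.0, 0.0]
contact_force: [-1.2, -0.3, 2.0]
opening: 0.0212
```

The weight is transferred at the expected height (0.1247, inside the rim rather than on it). Releasing and rising.

Call:
play_rows(
  moves=[
    [[0.06,0,0,-0.001,0],[0.06,0,0,0,0],[0.06,0,0,0,0],[0.06,0,0,0,0],[0.06,0,0,-0.005,0],[0.06,0,0,-0.02,0],[0.06,0,0,-0.03,0],[0.06,0,0,-0.03,0],[0.06,0,0,-0.02,0],[0.0,0,0,0,0]],
  ],
)

```text
t: 9.2
tool_pos: [0.5742, 0.0874, 0.2335]
eef_rot: [0.989, 0.147, 0.004, 0.001]
contact_force: [-0.3, 0.2, 0.5]
opening: 0.0468
```

Call:
play_rows(
  moves=[
    [[0.0,-0.03,0,-0.03,0],[0.0,-0.03,0,0,0],[0.0,0,0,0,0],[0.0,0,0,0,0],[0.0,0,0,0,0]],
  ],
)

```text
t: 9.7
tool_pos: [0.5148, 0.07, 0.2584]
eef_rot: [0.989, 0.147, -0.001, -0.0]
contact_force: [0.2, 0.1, 0.3]
opening: 0.0004
```

```bash
python3 - <<'E'
from h import *
s=manip.sense(); c=snap('wrist'); P=cloud(c)
print(s['t'],np.round(s['tool_pos'],4),np.round(s['eef_rot'],4),np.round(s['contact_force'],2),s['opening'])
cv2.imwrite('pics/w3.png',cv2.resize(c['img'],(768,576)))
k=np.array([.572,.0873]); near=np.hypot(P[...,0]-k[0],P[...,1]-k[1])<.06
for n,a,b in (('top',.15,.17),('flange',.108,.124)):
    q=P[near&(P[...,2]>a)&(P[...,2]<b)]
    m,r=cv2.minEnclosingCircle(q[:,:2].astype(np.float32)); A=np.c_[q[:,:2]-k,np.ones(len(q))]
    print(n,len(q),np.median(q,0).round(4),np.round(m,4),round(r,4),np.linalg.lstsq(A,q[:,2],rcond=None)[0].round(4))
E
```

```text
9.7 [0.5148 0.07   0.2584] [ 9.891e-01  1.474e-01 -6.000e-04 -2.000e-04] [0.15 0.07 0.29] 0.00041833351945933336
top 587 [0.5721 0.0874 0.1607] [0.572  0.0873] 0.0109 [-0.0064  0.0022  0.1607]
flange 6408 [0.5749 0.0882 0.1157] [0.5719 0.0872] 0.0441 [-0.0003 -0.0006  0.1157]
```

View pics/w3.png

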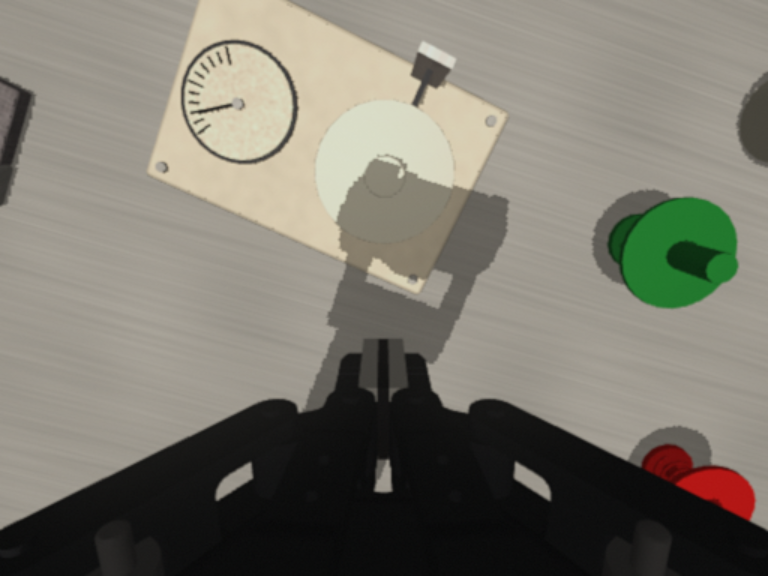

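The cartridge stands level at (0.572,0.0873), knob top 0.1607, needle moved to about the 4 N position (dial 238,103). The gripper is shut. Moving back over the knob to push.

Call:
play_rows(
  moves=[
    [[0.0,0.03,0,0,0],[0.0,0.03,0,0,0],[0.0,0,0,0.02,0],[0.0,0,0,0.03,0],[0.0,0,0,0.025,0],[0.0,0,0,0.012,0],[0.0,0,0,0.003,0],[0.0,0,0,0,0],[0.0,0,0,0,0],[0.0,0,0,0,0]],
  ],
)

```text
t: 10.75
tool_pos: [0.573, 0.0874, 0.1709]
eef_rot: [0.989, 0.147, 0.001, 0.0]
contact_force: [0.4, -0.1, -0.3]
opening: 0.0001
```

Call:
play_rows(
  moves=[
    [[0.0,-0.001,0,0.005,0],[0.0,0,0,0.003,0],[0.0,0,0,0.0015,0],[0.0,0,0,0.001,0],[0.0,0,0,0.001,0],[0.0,0,0,0.0,0],[0.0,0,0,0,0]],
  ],
)

```text
t: 11.45
tool_pos: [0.5712, 0.0872, 0.158]
eef_rot: [0.989, 0.147, 0.0, 0.0]
contact_force: [-1.8, -0.4, 2.0]
opening: 0.0001
```

Call:
play_rows(
  moves=[
    [[0.0,0,0,0.001,0],[0.0,0,0,0.001,0],[0.0,0,0,0.001,0],[0.0,0,0,0.0,0],[0.0,0,0,0,0]],
  ],
)

```text
t: 11.95
tool_pos: [0.5712, 0.0871, 0.1549]
eef_rot: [0.989, 0.147, 0.0, 0.0]
contact_force: [-1.4, 1.0, 2.5]
opening: -0.0001
```

Call:
play_rows(
  moves=[
    [[0.0,0,0,0.001,0],[0.0,0,0,0.001,0],[0.0,0,0,0.001,0],[0.0,0,0,0.0,0],[0.0,0,0,0,0]],
  ],
)

```text
t: 12.45
tool_pos: [0.5712, 0.0872, 0.1519]
eef_rot: [0.989, 0.147, 0.0, 0.0]
contact_force: [-1.3, -0.3, 4.8]
opening: -0.0
```

Call:
play_rows(
  moves=[
    [[0.0,0,0,0.0005,0],[0.0,0,0,0.0005,0],[0.0,0,0,0.0,0],[0.0,0,0,0,0]],
  ],
)

```text
t: 12.85
tool_pos: [0.5712, 0.0871, 0.151]
eef_rot: [0.989, 0.147, 0.0, 0.0]
contact_force: [-1.5, 0.2, 5.0]
opening: -0.0001
```

Call:
play_rows(
  moves=[
    [[0.0,0,0,0.0005,0],[0.0,0,0,0.0,0],[0.0,0,0,0,0]],
  ],
)

```text
t: 13.15
tool_pos: [0.5712, 0.0872, 0.1506]
eef_rot: [0.989, 0.147, 0.0, 0.0]
contact_force: [-2.7, -0.6, 5.4]
opening: -0.0001
```

Call:
play_rows(
  moves=[
    [[0.0,0,0,0.0005,0],[0.0,0,0,0.0,0],[0.0,0,0,0,0]],
  ],
)

```text
t: 13.45
tool_pos: [0.5713, 0.0872, 0.1501]
eef_rot: [0.989, 0.147, 0.0, 0.0]
contact_force: [-2.2, 0.5, 5.3]
opening: 0.0001
```

Call:
play_rows(
  moves=[
    [[0.0,0,0,0.0005,0],[0.0,0,0,0.0,0],[0.0,0,0,0,0]],
  ],
)

```text
t: 13.75
tool_pos: [0.5713, 0.0872, 0.1497]
eef_rot: [0.989, 0.147, 0.0, 0.0]
contact_force: [-1.6, 0.6, 5.5]
opening: -0.0003
```

Call:
play_rows(
  moves=[
    [[0.0,0,0,0.0004,0],[0.0,0,0,0.0,0],[0.0,0,0,0,0]],
  ],
)

```text
t: 14.05
tool_pos: [0.5713, 0.0871, 0.1493]
eef_rot: [0.989, 0.147, 0.0, 0.0]
contact_force: [-1.7, -0.6, 6.1]
opening: 0.0
```

Call:
play_rows(
  moves=[
    [[0.0,0,0,0.0004,0],[0.0,0,0,0.0,0],[0.0,0,0,0,0]],
  ],
)

```text
t: 14.35
tool_pos: [0.5713, 0.0871, 0.1489]
eef_rot: [0.989, 0.147, 0.0, 0.0]
contact_force: [-0.7, -0.0, 6.5]
opening: 0.0001
```

Call:
play_rows(
  moves=[
    [[0.0,0,0,0.0004,0],[0.0,0,0,0.0,0],[0.0,0,0,0,0]],
  ],
)

```text
t: 14.65
tool_pos: [0.5713, 0.0872, 0.1486]
eef_rot: [0.989, 0.147, 0.0, 0.0]
contact_force: [-2.0, -1.1, 7.1]
opening: 0.0004
```

Call:
play_rows(
  moves=[
    [[0.0,0,0,0.0003,0],[0.0,0,0,0.0,0],[0.0,0,0,0,0]],
  ],
)

```text
t: 14.95
tool_pos: [0.5713, 0.0871, 0.1483]
eef_rot: [0.989, 0.147, 0.0, 0.0]
contact_force: [-1.5, 0.2, 7.0]
opening: 0.0
```

Call:
play_rows(
  moves=[
    [[0.0,0,0,0.0003,0],[0.0,0,0,0.0,0],[0.0,0,0,0,0]],
  ],
)

```text
t: 15.25
tool_pos: [0.5714, 0.0872, 0.1481]
eef_rot: [0.989, 0.147, 0.0, 0.0]
contact_force: [-2.5, 0.3, 7.6]
opening: 0.0003
```

Call:
play_rows(
  moves=[
    [[0.0,0,0,0.0003,0],[0.0,0,0,0.0,0],[0.0,0,0,0,0]],
  ],
)

```text
t: 15.55
tool_pos: [0.5714, 0.0872, 0.1478]
eef_rot: [0.989, 0.147, 0.0, 0.0]
contact_force: [-1.6, -0.3, 6.6]
opening: -0.0001
```

Call:
play_rows(
  moves=[
    [[0.0,0,0,0.0003,0],[0.0,0,0,0.0,0],[0.0,0,0,0,0]],
  ],
)

```text
t: 15.85
tool_pos: [0.5714, 0.0872, 0.1475]
eef_rot: [0.989, 0.147, 0.0, 0.0]
contact_force: [-2.7, 0.3, 8.5]
opening: 0.0001
```

Call:
play_rows(
  moves=[
    [[0.0,0,0,0.0003,0],[0.0,0,0,0.0,0],[0.0,0,0,0,0]],
  ],
)

```text
t: 16.15
tool_pos: [0.5714, 0.0871, 0.1472]
eef_rot: [0.989, 0.147, 0.0, 0.0]
contact_force: [-2.8, -1.0, 6.8]
opening: 0.0001
```

Call:
play_rows(
  moves=[
    [[0.0,0,0,0.0003,0],[0.0,0,0,0.0,0],[0.0,0,0,0,0]],
  ],
)

```text
t: 16.45
tool_pos: [0.5714, 0.0871, 0.1469]
eef_rot: [0.989, 0.147, 0.0, 0.0]
contact_force: [-2.2, 0.1, 7.8]
opening: -0.0006
```

Call:
play_rows(
  moves=[
    [[0.0,0,0,0.0003,0],[0.0,0,0,0.0,0],[0.0,0,0,0,0]],
  ],
)

```text
t: 16.75
tool_pos: [0.5714, 0.0871, 0.1467]
eef_rot: [0.989, 0.147, 0.0, 0.0]
contact_force: [-2.2, -0.5, 7.6]
opening: -0.0001
```

Call:
play_rows(
  moves=[
    [[0.0,0,0,0.0003,0],[0.0,0,0,0.0,0],[0.0,0,0,0,0]],
  ],
)

```text
t: 17.05
tool_pos: [0.5714, 0.0872, 0.1466]
eef_rot: [0.989, 0.147, 0.0, 0.0]
contact_force: [-3.1, -0.1, 8.3]
opening: -0.0006
```

Call:
play_rows(
  moves=[
    [[0.0,0,0,0.0003,0],[0.0,0,0,0.0,0],[0.0,0,0,0,0]],
  ],
)

```text
t: 17.35
tool_pos: [0.5715, 0.0872, 0.1466]
eef_rot: [0.989, 0.147, 0.0, 0.0]
contact_force: [-3.6, -0.0, 10.0]
opening: -0.0
```

Call:
play_rows(
  moves=[
    [[0.0,0,0,0.0003,0],[0.0,0,0,0.0,0],[0.0,0,0,0,0]],
  ],
)

```text
t: 17.65
tool_pos: [0.5715, 0.0872, 0.1465]
eef_rot: [0.989, 0.147, 0.0, 0.0]
contact_force: [-4.3, 0.4, 10.8]
opening: -0.0003
```

Call:
play_rows(
  moves=[
    [[0.0,0,0,0.0003,0],[0.0,0,0,0.0,0],[0.0,0,0,0,0]],
  ],
)

```text
t: 17.95
tool_pos: [0.5715, 0.0872, 0.1465]
eef_rot: [0.989, 0.147, 0.0, 0.0]
contact_force: [-4.2, -0.6, 12.9]
opening: -0.0002
```

At z≈0.1466 TCP height stops falling and force climbs steeply: the flange is on the posts, carrying about 5 N above the ~7.8 N spring force. I'll hold here.

Call:
play_rows(
  moves=[
    [[0.0,0,0,0,0],[0.0,0,0,0,0],[0.0,0,0,0,0],[0.0,0,0,0,0],[0.0,0,0,0,0]],
  ],
)

```text
t: 18.45
tool_pos: [0.5715, 0.0872, 0.1465]
eef_rot: [0.989, 0.147, 0.0, 0.0]
contact_force: [-6.3, -0.1, 11.9]
opening: 0.0001
```

Call:
play_rows(
  moves=[
    [[0.0,0,0,0,0],[0.0,0,0,0,0],[0.0,0,0,0,0],[0.0,0,0,0,0],[0.0,0,0,0,0],[0.0,0,0,0,0],[0.0,0,0,0,0],[0.0,0,0,0,0],[0.0,0,0,0,0],[0.0,0,0,0,0]],
  ],
)

```text
t: 19.45
tool_pos: [0.5715, 0.0872, 0.1465]
eef_rot: [0.989, 0.147, 0.0, 0.0]
contact_force: [-4.5, -0.1, 11.6]
opening: 0.0001
```

Call:
play_rows(
  moves=[
    [[0.0,0,0,0,0],[0.0,0,0,0,0],[0.0,0,0,0,0],[0.0,0,0,0,0],[0.0,0,0,0,0],[0.0,0,0,0,0],[0.0,0,0,0,0],[0.0,0,0,0,0],[0.0,0,0,0,0],[0.0,0,0,0,0]],
  ],
)

```text
t: 20.45
tool_pos: [0.5715, 0.0872, 0.1465]
eef_rot: [0.989, 0.147, 0.0, 0.0]
contact_force: [-6.1, -0.3, 13.4]
opening: 0.0005
```

```bash
python3 - <<'E'
from h import *
s=manip.sense(); print(s['t'],np.round(s['tool_pos'],4),np.round(s['contact_force'],2))
c=snap('scene'); cv2.imwrite('pics/s3.png',cv2.resize(c['img'][140:230,240:360],(800,600),interpolation=cv2.INTER_CUBIC))
E
```

```text
20.45 [0.5715 0.0872 0.1465] [-6.11 -0.28 13.4 ]
```

View pics/s3.png

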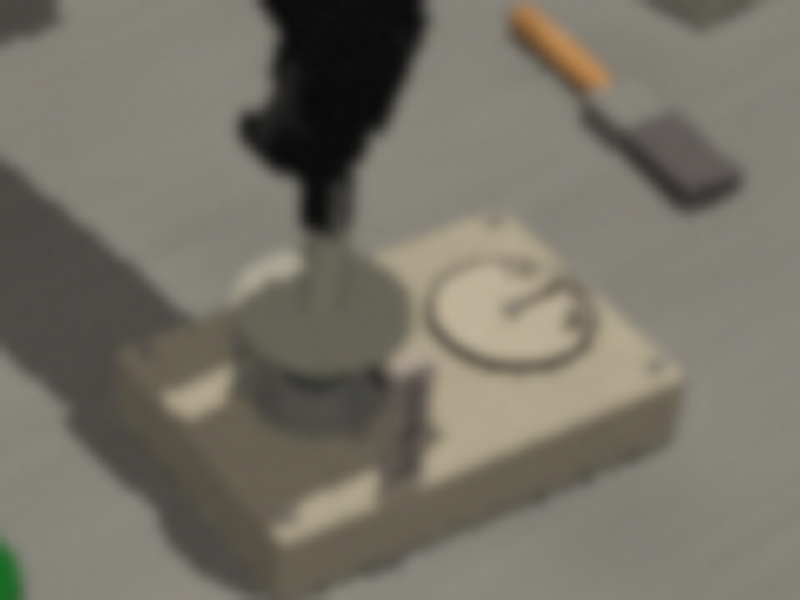

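The flange sits flush low over the plate, the knob at (325,270) is under the shut fingertips, and the needle at (540,295) has swung well round. It has been held for over 2.5 s. A little more hold, then a gentle release.

Call:
play_rows(
  moves=[
    [[0.0,0,0,0,0],[0.0,0,0,0,0],[0.0,0,0,0,0],[0.0,0,0,0,0],[0.0,0,0,-0.0005,0],[0.0,0,0,-0.001,0],[0.0,0,0,-0.001,0],[0.0,0,0,-0.0015,0],[0.0,0,0,-0.002,0],[0.0,0,0,-0.002,0]],
  ],
)

```text
t: 21.5
tool_pos: [0.5712, 0.0871, 0.1531]
eef_rot: [0.989, 0.147, 0.0, 0.0]
contact_force: [-1.3, -0.7, 4.7]
opening: 0.0001
```

Call:
play_rows(
  moves=[
    [[0.0,0,0,-0.002,0],[0.0,0,0,-0.002,0],[0.0,0,0,-0.002,0],[0.0,0,0,-0.002,0],[0.0,0,0,-0.002,0],[0.0,0,0,-0.003,0],[0.0,0,0,-0.02,0],[0.0,0,0,-0.03,0],[0.0,0,0,-0.03,0],[0.0,0,0,-0.03,0]],
  ],
)

```text
t: 22.5
tool_pos: [0.5708, 0.0872, 0.2767]
eef_rot: [0.989, 0.147, -0.0, -0.0]
contact_force: [0.5, -0.3, 0.5]
opening: -0.0005
```

Call:
play_rows(
  moves=[
    [[0.0,-0.03,0,0,0],[0.0,-0.03,0,0,0],[0.0,0,0,0,0],[0.0,0,0,0,0],[0.0,0,0,0,0],[0.0,0,0,0,0]],
  ],
)

```text
t: 23.1
tool_pos: [0.5144, 0.0698, 0.2758]
eef_rot: [0.989, 0.147, -0.0, -0.0]
contact_force: [-0.1, -1.3, -0.3]
opening: -0.0
```

```bash
python3 - <<'E'
from h import *
s=manip.sense(); c=snap('wrist'); P=cloud(c)
print(s['t'],np.round(s['tool_pos'],4),np.round(s['contact_force'],2))
cv2.imwrite('pics/w4.png',cv2.resize(c['img'],(768,576)))
k=np.array([.572,.0873]); near=np.hypot(P[...,0]-k[0],P[...,1]-k[1])<.06
for n,a,b in (('top',.15,.17),('flange',.108,.124)):
    q=P[near&(P[...,2]>a)&(P[...,2]<b)]
    m,r=cv2.minEnclosingCircle(q[:,:2].astype(np.float32)); A=np.c_[q[:,:2]-k,np.ones(len(q))]
    print(n,len(q),np.round(m,4),round(r,4),np.linalg.lstsq(A,q[:,2],rcond=None)[0].round(4))
E
```

```text
23.1 [0.5144 0.0698 0.2758] [-0.1  -1.27 -0.31]
top 516 [0.5719 0.0873] 0.011 [ 0.0017 -0.0009  0.1607]
flange 5700 [0.5722 0.0871] 0.0441 [-0.0005 -0.0005  0.1158]
```

View pics/w4.png

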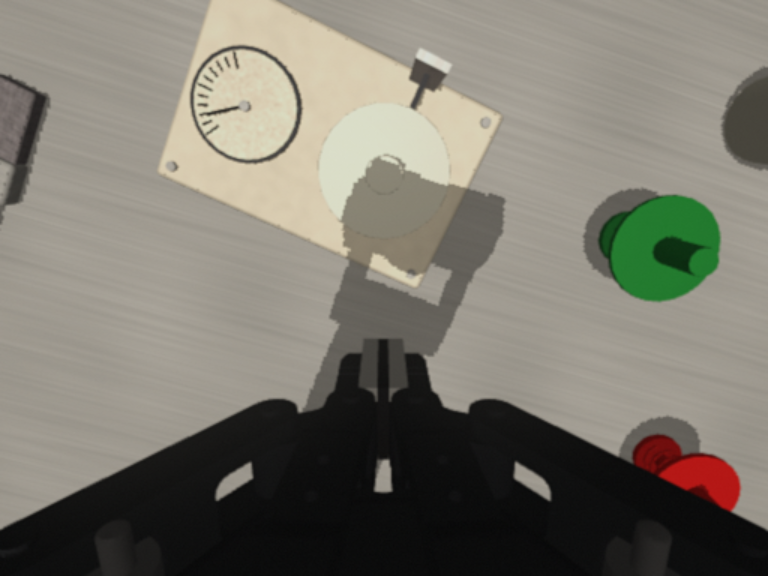

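The cartridge stands level on the plate with its flange at (384,170), the top is back at 0.1607, and the needle is back at its weight-only position (dial 245,105). The arm is clear, so I'm handing in.

```bash
python3 -c "
from rig import manip; print(manip.close_job())"
```

```text
the job is handed in; nothing more can be done
None
```

The job is done and handed in at about 23 s of the 72 s allowed. I took the white cartridge by its knob, stood it in the load plate and let go. Then I pushed the knob down with shut fingers until the flange landed on the posts, held it about 3 s, and let it spring back.

- **Press:** The flange met the posts at a tip height of about 95 mm. Wrist force during the hold was 11.6–13.4 N, against about 7.8 N just before contact, so the posts carried roughly 4–6 N (limit 10). I estimate the plate load at about 14 N (limit 25); I did not read it off the dial.
- **Sideways force:** A drag of about 4–6 N on the fingertips showed during the hold and disappeared on release. The cartridge did not move.
- **Final check:** The cartridge stands level at (0.572, 0.087) on the plate, with its knob top back at 160.7 mm, the same as before the press. The needle is back at its weight-only position and the robot is touching nothing.
- **Bystanders:** I never touched the moulds, jar or brush, but I did not measure their positions again at the end.

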